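# Pack the fallen film canister, close the case and push it home

## Task

The film canister lying on the desk has to go back in its case: stand it up on the desk with its cap on top and let go of it, then take it again from above and set it, cap up, in the free middle cell of the open wooden case and let go. Next lower the hinged lid gently until it is fully closed, and then push the closed case across the desk, without lifting it, until its hinged back lies flush along the dark wooden strip, with neither end of the case sticking out past the strip. Leave the cup, the loupe and the film reel where they stand.

Things in the scene. Friction and masses are not known exactly. Their poses are not given: they have to be found in the camera images.
- canister: the canister to pack: loose translucent cylinder 40 mm in diameter, 54 mm long, about 35 g, with a 12 mm long grey cap of the same diameter at one end. It starts lying on its side. Origin at its middle, 27 mm from either end; own x axis runs along it from bottom to cap (straight up when it stands cap up). Two others just like it already stand in the case's outer cells
- case: loose wooden case, 0.65 kg in all. Base 72 (x) by 176 (y) by 36 mm high, 67 mm with lid closed; origin: centre of the underside; +x is the hinged back, -x the front. Three 52 by 52 mm open cells in a row along y, 56 mm apart, floor 5 mm above the underside; canisters stand 23 mm above the rim. Walls: front 13, back 7, ends 6 mm
- cell (a point): centre of the floor of the free middle cell; axes as the case's
- case_back (a point): middle of the lower back edge of the case, 36 mm from the case's origin along +x; axes as the case's
- lid_hinge (a point): middle of the hinge line, on the top of the case's back edge 36 mm above the underside; the line runs along the case's y axis
- lid (a joint): opening angle of the lid, rad: 0 closed, about 2.1 at the start (leaning back), 2.4 at most. The hinge is stiff: the lid stays where it is left and takes about 0.08 N m to turn. The lid is a wooden cover 72 by 176 by 31 mm deep with 4 mm walls and the outline of the base, 80 g
- lid_lip (a point): middle of the lid's front top outer edge: 72 mm in front of the hinge line and 31 mm above it when closed; axes turn with the lid
- stop: the dark wooden strip fixed on the desk beyond the case: 20 mm (x) by 300 mm (y) by 25 mm high; origin at the centre of its underside; its face towards the robot lies 10 mm from the origin along its own -x
- cup: white ceramic cup, 76 mm across and 85 mm high, origin at the centre of its underside: leave alone
- loupe: black plastic loupe, 48 mm across and 50 mm high, origin at the centre of its underside: leave alone
- reel: stainless film reel lying flat, 68 mm across and 45 mm high, origin at the centre of its underside: leave alone
There are look-alikes about, which are no part of the job. Leave any purple look-alike of the canister alone. Of the things that look like the case, the larger one is meant.

How it is judged (in metres and radians):
On the way, in this order (a step that is already met when the one before it is completed fails the run):
1. the canister stands cap up on the desk, let go of and still (angle between canister's own x axis and vertical below 0.15 rad and height (world z) of canister between 0.024 and 0.03 m and contact force between the fingers and canister below 0.2 N and linear speed of canister below 0.02 m/s), for 0.2 s.
2. the canister stands cap up in the middle cell, let go of, the lid still open (angle between canister's own x axis and vertical below 0.15 rad and horizontal distance between canister and cell below 0.013 m and z of canister in the frame of cell below 0.034 m and contact force between the fingers and canister below 0.2 N and value of joint lid above 1.2 rad), for 0.2 s.
3. the lid is closed over the packed canister while the case is still at least 30 mm from the strip (angle between canister's own x axis and vertical below 0.15 rad and horizontal distance between canister and cell below 0.013 m and z of canister in the frame of cell below 0.034 m and value of joint lid below 0.05 rad and x of case_back in the frame of stop below -0.04 m), for 0.2 s.
At the end, for the whole second after the job is handed in: Canister cap up (within 0.15 rad) in the middle cell (13 mm of its centre); lid under 0.05 rad; case flat on the desk, at rest, its back within 8 mm of the strip and parallel within 0.08 rad, its middle within 65 mm of the strip's middle along it (angle between canister's own x axis and vertical below 0.15 rad and horizontal distance between canister and cell below 0.013 m and z of canister in the frame of cell below 0.034 m and value of joint lid below 0.05 rad and x of case_back in the frame of stop above -0.018 m and angle between the x axis of case and the x axis of stop, either way round below 0.08 rad and y of case_back in the frame of stop between -0.065 and 0.065 m and angle between case's own z axis and vertical below 0.05 rad and height (world z) of case below 0.006 m and linear speed of case below 0.01 m/s and linear speed of canister below 0.02 m/s); the robot touches nothing.
It fails at once if a bystander (cup, loupe or reel) is moved more than 20 mm (distance of any of cup, loupe, reel from where it was at the start of the episode above 0.02 m).
It fails at once if the lid is slammed (closing faster than 6 rad/s) (velocity of joint lid below -6 rad/s).
It fails at once if the case is lifted or tipped (height (world z) of case above 0.02 m or angle between case's own z axis and vertical above 0.25 rad).
It also fails if it takes over 72 s, if anything falls off the work surface, if the arm or the gripper's body presses on something with over 40 N, if the wrist force passes 120 N, or if a joint passes its speed limit or range.

## Robot

A 6-joint arm with a two-finger parallel gripper is mounted at the origin on the work surface. World frame = base frame: x ahead of the robot, y to its left, z up, the work surface at z = 0. Lengths are in m, angles in degrees, forces in N, time in s.
With the tool pointing down it reaches from about 0.375 to 0.9 m from the base axis. Payload 3.1 kg.
Tool frame: the origin (TCP) lies on the centre line of the jaws, within the pads' length; the fingertips stand 19 mm ahead of it and the grasp point (between the pads) is the TCP (tips_ahead is the distance from the TCP to the fingertips, in m); z points along the fingers, y is the line along which they close (so a half turn about z gives the same grasp; the last joint's range is limited). The gripper opens to 87 mm and grips with 3 to 60 N. Pads are 19 mm wide; open, the fingers measure 117 mm over their backs; the gripper's body (75 mm by 190 mm) begins 51 mm behind the grasp point.
Start: joints at [65.69, 30.224, 82.088, -0, 67.689, -10.227], TCP at [0.152, 0.606, 0.242] pointing down, gripper open.
Joint ranges: [-176.69, 176.69], [-43.24, 126.21], [12.49, 139.97], [-82, 262], [0, 151.66], [-163.58, 163.58]. Speed limits (degrees/s): [159.86, 159.86, 180, 180, 180, 180].

## Interface

Orientations are given as a 3x3 rotation matrix whose columns are the frame's x, y, z axes.
In Python, from rig import read_state, capture, hand_in, trace, landmark_of, tips_ahead gives the robot as it stands.
- The arm moves only by the shell command python3 -m jog 'ROWS'. ROWS is JSON, a list of rows, each an object of numbers: "tx", "ty", "tz": the shift along the tool's x, y, z in cm; "roll": the turn about the tool's z in rad; "jaw": the opening, from 0 (shut) to 1 (fully open). A call has 1 to 8 rows; each row shifts and turns the commanded pose from where the row before left it, along the tool's axes as they then stand; what a row does not reach is not made up. A row lasts 1/10 s, in which the tool goes at most 50 mm and 8.59 degrees, less where a joint would pass 70% of its speed; a pose out of reach is approached as far as the arm can. A call with a gripper value outside its range is refused whole. The fingers move at their own pace and stop on an object; the grip force is fixed at half the most. Time passes only in rows, so rows that do not move let the fingers close. It gives the time, the measured TCP pose, the force, the opening and the grip force at its end, in the units of the state.
- read_state(): the state, without advancing time (a new reading comes with each control period).
- capture(name): name is "side" or "top" or "wrist"; returns a dict with "img" (420x560x3 uint8, red, green, blue), "vertical_fov" (degrees; the focal length in pixels is half the picture's height over the tangent of half this angle, whatever the lens; pixels are square), "cx", "cy" (the principal point, pixels), "cam_to_world" (4x4, takes a point from camera to world coordinates); the wrist camera has in their place "tool_from_camera" (4x4, takes a point from camera to tool coordinates, whose origin is the TCP and whose axes are the flange's). Camera axes: x right, y up, looking along -z (the intrinsics and any distortion apply to the point x, -y, -z); pixel columns grow to the right and rows downward; lengths in m; the calibration is good to about 2 mm. A picture is of the moment at which its call begins: read the wrist's pose just before it. There is no depth.
- hand_in(): hands the job in; it is judged then, once.
Trained networks look in the newest picture that a camera, given by its name, has taken for a name from the list of things; names that differ only in an ending like _2 or _b are one class to them, and where a whole thing is asked for, a point or a joint stands for the part that bears it (a point fixed in the world has none). Each returns a list of dicts, best first, with "p" (0 to 1); they miss things now and then, are a little off and sometimes report something else, mostly with a low value. They report only what shows in the picture. A call takes as long as a camera call. They do not tell look-alikes from the thing itself.
- trace(camera, thing): "pixels" (420x560 bool, what is visible of it) and "bbox" ([left, top, width, height] in pixels, round what is visible of it).
- landmark_of(camera, thing): "point" ([row, column] in pixels: a listed point, or the origin of a listed thing).
The state is a dict: "time_s": time; "joint_positions": joint angles; "qvel": joint speeds; "tau": joint torques, N m; "position": TCP position; "tcp_rot": TCP orientation; "force": force on the tool from outside, world axes, zero at the start; "moment": the same for the moment, N m; "opening": opening from 0.0 (shut) to 1.0 (fully open); "grasp_force": force on a finger pad.
Only numpy, scipy, OpenCV 4.12 (cv2) and the standard library are available. Lean on these libraries where they do the work, as an engineer would, in place of code of your own. Each camera call takes 0.05 s, during which the arm holds its last target. There are 200 camera calls.

## Working session

There is one attempt and no reset: what is moved stays moved. The work goes in short steps, Python scripts to look and compute and a shell command to move; the robot and the scene stay as the last step left them, time stands still between calls to the robot, and variables do not carry over. Pictures are saved under pics/ and viewed, at most 10 in all, crops included, and the job is handed in when it is done.

```bash
mkdir -p pics; ls; python3 - <<'E'
from rig import *
import cv2,numpy as np
s=read_state();print({k:np.round(v,3).tolist() for k,v in s.items()})
ims=[]
for c in("top","side"):
    d=capture(c);ims.append(d["img"]);print(c,d["vertical_fov"],d["cx"],d["cy"],np.round(d["cam_to_world"],3).tolist(),[k for k in d])
    for t in("canister","case","cell","case_back","lid_hinge","lid_lip","stop","cup","loupe","reel"):
        for r in landmark_of(c,t)[:4]:print(c,t,np.round(r["point"]),round(r["p"],2))
    cv2.imwrite(f"pics/{c}0.png",d["img"][:,:,::-1])
E
```

```text
pics
{'time_s': 0.0, 'joint_positions': [65.691, 30.278, 82.156, -0.001, 67.689, -10.228], 'qvel': [-0.071, -0.001, 0.095, 0.088, -0.074, -0.123], 'tau': [-0.0, -44.004, -17.659, 0.064, 0.058, -0.0], 'position': [0.152, 0.606, 0.241], 'tcp_rot': [[-0.97, 0.243, -0.001], [0.243, 0.97, -0.002], [0.0, -0.002, -1.0]], 'force': [0.273, 0.296, 0.107], 'moment': [-0.052, 0.017, 0.012], 'grasp_force': 0.0, 'opening': 1.003}
top 47.576269548511924 285.7858369136477 205.0313984433179 [[0.006, 0.985, -0.174, 0.345], [-1.0, 0.006, 0.0, 0.043], [0.001, 0.174, 0.985, 1.322], [0.0, 0.0, 0.0, 1.0]] ['img', 'vertical_fov', 'cx', 'cy', 'cam_to_world']
top canister [214. 409.] 0.89
top canister [246. 395.] 0.88
top case [288. 287.] 0.62
top case [222. 267.] 0.56
top cell [288. 285.] 0.75
top cell [227. 268.] 0.57
top case_back [213. 268.] 0.67
top case_back [279. 294.] 0.57
top lid_hinge [284. 292.] 0.66
top lid_hinge [211. 266.] 0.63
top lid_lip [292. 277.] 0.66
top lid_lip [187. 267.] 0.63
top stop [171. 267.] 0.7
top cup [223. 154.] 0.69
top loupe [146. 363.] 0.61
top reel [166. 412.] 0.94
side 44.647533697744336 279.68419581520675 204.66834273962039 [[0.71, 0.515, -0.48, -0.091], [-0.704, 0.534, -0.468, -0.619], [0.015, 0.67, 0.742, 1.079], [0.0, 0.0, 0.0, 1.0]] ['img', 'vertical_fov', 'cx', 'cy', 'cam_to_world']
side canister [289. 370.] 0.81
side canister [302. 329.] 0.79
side case [261. 211.] 0.89
side case [216. 250.] 0.69
side case [225. 377.] 0.68
side cell [213. 250.] 0.93
side cell [257. 212.] 0.85
side cell [199. 258.] 0.43
side case_back [258. 223.] 0.82
side case_back [208. 258.] 0.69
side lid_hinge [202. 258.] 0.75
side lid_hinge [256. 220.] 0.71
side lid_lip [249. 202.] 0.63
side lid_lip [174. 273.] 0.58
side stop [185. 292.] 0.56
side cup [163. 180.] 0.68
side loupe [221. 375.] 0.87
side reel [269. 408.] 0.77
side reel [215. 248.] 0.74
```

View pics/top0.png

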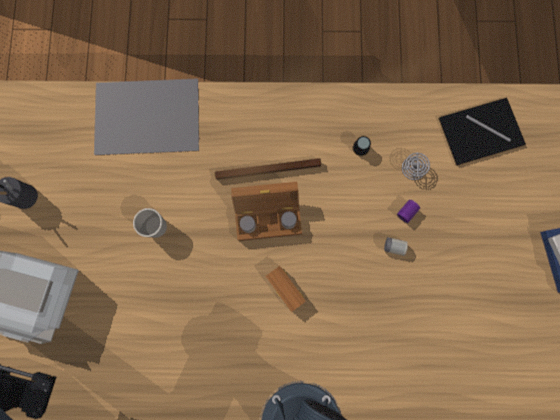

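View pics/side0.png

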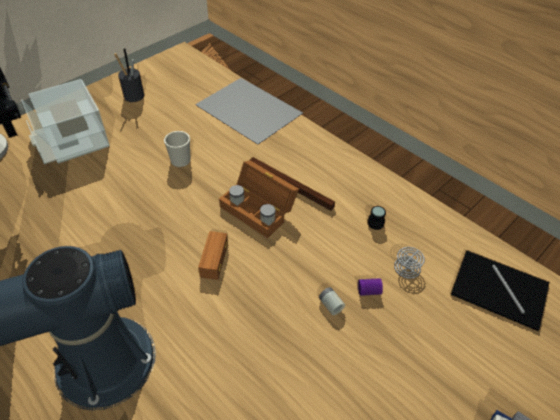

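The white and grey canister is at (246,395) in top and (302,331) in side. The purple look-alike is at (211,409) in top and (287,370) in side. The wanted case is the larger, open one at (222,267) in top, with the strip behind it at (170,267). The small closed look-alike is at (288,287). I choose the white canister and the open case, and will check the canister in a crop.

```bash
cat > h.py <<'E'
import numpy as np,cv2
from rig import *
def ray(d,rc):
    f=d["img"].shape[0]/2/np.tan(np.radians(d["vertical_fov"]/2))
    v=np.array([(rc[1]-d["cx"])/f,-(rc[0]-d["cy"])/f,-1.]);M=np.array(d["cam_to_world"])
    return M[:3,3],M[:3,:3]@v
def at(d,rc,z):
    o,v=ray(d,rc);return o+v*(z-o[2])/v[2]
def tri(*prs):
    A=np.zeros((3,3));b=np.zeros(3);rs=[ray(d,rc) for d,rc in prs]
    for o,v in rs:
        v=v/np.linalg.norm(v);P=np.eye(3)-np.outer(v,v);A+=P;b+=P@o
    x=np.linalg.solve(A,b);return x,[round(1e3*np.linalg.norm(np.cross(x-o,v/np.linalg.norm(v))),1) for o,v in rs]
def wcap():
    s=read_state();d=capture("wrist");T=np.eye(4);T[:3,:3]=s["tcp_rot"];T[:3,3]=s["position"]
    d["cam_to_world"]=T@np.array(d["tool_from_camera"]);return d
def near(c,t,rc):
    L=landmark_of(c,t);L=[l for l in L if np.hypot(*(np.array(l["point"])-rc))<25]
    return L[0]["point"] if L else None
E
python3 - <<'E'
from h import *
D={c:capture(c) for c in("top","side")}
g={"canister":((246,395),(302,331)),"case":((222,267),(216,250)),"cell":((227,268),(213,250)),"case_back":((213,268),(208,258)),"lid_hinge":((211,266),(202,258)),"lid_lip":((187,267),(174,273)),"stop":((171,267),(185,292)),"cup":((223,154),(163,180)),"loupe":((146,363),(221,375)),"reel":((166,412),(269,408))}
for t,(a,b) in g.items():
    p=near("top",t,a);q=near("side",t,b)
    if p is None or q is None: print(t,p,q);continue
    x,e=tri((D["top"],p),(D["side"],q));print(t,np.round(x,4),e)
for c in D:
    for t,z,rc in(("canister",.02,g["canister"]),("stop",.025,g["stop"])):
        rc=rc[c=="side"]
        for r in trace(c,t):
            m=np.array(r["pixels"]);ys,xs=np.nonzero(m)
            if np.hypot(ys.mean()-rc[0],xs.mean()-rc[1])>25:continue
            P=np.array([at(D[c],(y,x),z)[:2] for y,x in zip(ys,xs)]);m0=(P.min(0)+P.max(0))/2
            w,V=np.linalg.eigh(np.cov(P.T));u=V[:,1];pr=P@u
            print(c,t,"mean",P.mean(0).round(4),"dir",u.round(3),"ext",round(np.ptp(pr),3),round(np.ptp(P@V[:,0]),3),r["p"])
im=D["top"]["img"][190:270,360:440];im2=D["side"]["img"][260:340,295:395]
cv2.imwrite("pics/crop.png",np.hstack([cv2.resize(i,(390,390),interpolation=cv2.INTER_CUBIC) for i in(im,im2)])[:,:,::-1])
E
```

```text
canister [ 0.4642 -0.2588  0.0239] [np.float64(1.0), np.float64(1.0)]
case [ 0.5281  0.0982 -0.0238] [np.float64(1.5), np.float64(1.5)]
cell [ 0.5219  0.091  -0.0016] [np.float64(3.5), np.float64(3.5)]
case_back [ 0.5638  0.0909 -0.0075] [np.float64(0.9), np.float64(0.9)]
lid_hinge [0.5561 0.0947 0.0322] [np.float64(1.9), np.float64(1.9)]
lid_lip [0.6146 0.0969 0.0994] [np.float64(1.0), np.float64(1.0)]
stop [0.6781 0.0898 0.0173] [np.float64(9.2), np.float64(9.2)]
cup [ 0.5294  0.4155 -0.0129] [np.float64(6.5), np.float64(6.5)]
loupe [ 0.7563 -0.1727 -0.0148] [np.float64(3.6), np.float64(3.6)]
reel [ 0.6918 -0.3224  0.0023] [np.float64(1.5), np.float64(1.5)]
top canister mean [ 0.463  -0.2562] dir [0.223 0.975] ext 0.061 0.048 0.75
top stop mean [0.6761 0.0958] dir [-0.137  0.991] ext 0.3 0.03 0.87
side canister mean [ 0.4639 -0.2556] dir [0.351 0.936] ext 0.071 0.045 0.58
side stop mean [0.6805 0.0564] dir [-0.093  0.996] ext 0.301 0.038 0.64
```

View pics/crop.png

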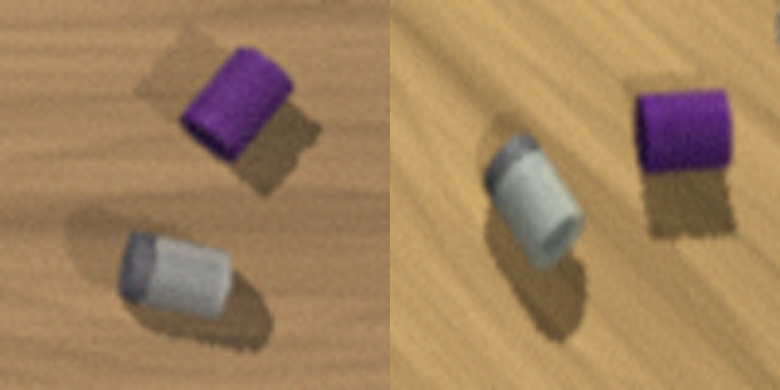

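The crop shows the white canister with its grey cap on the left, towards +y in the world. The purple one is separate. I'm moving over the cap end.

```bash
python3 -m jog '[{"tx":-3.5,"ty":-2.9},{"tx":-3.5,"ty":-2.9},{"tx":-3.5,"ty":-2.9},{"tx":-3.5,"ty":-2.9},{"tx":-3.5,"ty":-2.9},{"tx":-3.5,"ty":-2.9},{"tx":-3.5,"ty":-2.9},{"tx":-3.5,"ty":-2.9}]' >/dev/null
python3 -m jog '[{"tx":-3.6,"ty":-3},{"tx":-3.6,"ty":-3},{"tx":-3.6,"ty":-3},{"tx":-1.38,"ty":-4.67},{"tx":-1.38,"ty":-4.67},{"tx":-1.38,"ty":-4.67},{"tx":-1.38,"ty":-4.67},{"tx":-1.38,"ty":-4.67}]'
python3 -m jog '[{"tx":-1.38,"ty":-4.67},{"tx":-1.38,"ty":-4.67},{"tx":-1.38,"ty":-4.67},{"tx":-1.38,"ty":-4.67},{"roll":0.14},{"roll":0.14},{"roll":0.14},{"roll":0.14}]' >/dev/null
python3 -m jog '[{"roll":0.14},{"roll":0.14},{"roll":0.14},{"roll":0.14},{"roll":0.14},{"roll":0.14},{"roll":0.14},{}]'
python3 - <<'E'
from h import *
d=wcap();cv2.imwrite("pics/w1.png",d["img"][:,:,::-1])
s=read_state();print(np.round(s["position"],4),np.round(s["tcp_rot"],3).tolist(),s["joint_positions"])
for r in trace("wrist","canister"):
    m=np.array(r["pixels"]);ys,xs=np.nonzero(m)
    P=np.array([at(d,(y,x),.02)[:2] for y,x in zip(ys,xs)]);w,V=np.linalg.eigh(np.cov(P.T))
    c=cv2.minAreaRect(P.astype(np.float32)*1000);print(r["p"],r["bbox"],P.mean(0).round(4),V[:,1].round(3),c)
E
```

```text
[0.152  0.6062 0.2416] [[-0.97, 0.243, -0.0], [0.243, 0.97, -0.0], [0.0, -0.0, -1.0]] [ 6.56887929e+01  3.02231715e+01  8.20877140e+01  1.09922998e-03
  6.76904822e+01 -1.02269659e+01]$[0]: bad value
$[0]: bad value
$[0]: bad value
$[0]: bad value
```

View pics/w1.png

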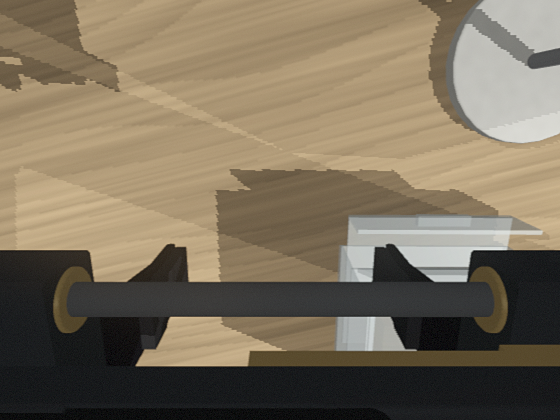

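The arm did not move, because the rows need more fields. The picture shows only the desk and the rack at the start pose. I'll try one full row.

```bash
python3 -m jog '[{"tx":-3.5,"ty":-2.9,"tz":0,"roll":0,"jaw":1}]'; python3 -m jog '[{"tx":-3.5,"ty":-2.9,"jaw":1}]'
```

```text
time_s: 2.6
position: [0.1774, 0.5728, 0.2418]
tcp_rot: [[-0.971, 0.239, 0.0], [0.239, 0.971, 0.005], [0.001, 0.005, -1.0]]
force: [1.5, 0.1, 0.6]
opening: 1.001
grasp_force: 0.0$[0]: bad value
```

```bash
python3 -m jog '[{"tx":-3.5,"ty":-2.9,"tz":0,"roll":0,"jaw":1},{"tx":-3.5,"ty":-2.9,"tz":0,"roll":0,"jaw":1},{"tx":-3.5,"ty":-2.9,"tz":0,"roll":0,"jaw":1},{"tx":-3.5,"ty":-2.9,"tz":0,"roll":0,"jaw":1},{"tx":-3.5,"ty":-2.9,"tz":0,"roll":0,"jaw":1},{"tx":-3.5,"ty":-2.9,"tz":0,"roll":0,"jaw":1},{"tx":-3.5,"ty":-2.9,"tz":0,"roll":0,"jaw":1},{"tx":-3.6,"ty":-3,"tz":0,"roll":0,"jaw":1}]' >/dev/null
python3 -m jog '[{"tx":-3.6,"ty":-3,"tz":0,"roll":0,"jaw":1},{"tx":-3.6,"ty":-3,"tz":0,"roll":0,"jaw":1},{"tx":-1.38,"ty":-4.67,"tz":0,"roll":0,"jaw":1},{"tx":-1.38,"ty":-4.67,"tz":0,"roll":0,"jaw":1},{"tx":-1.38,"ty":-4.67,"tz":0,"roll":0,"jaw":1},{"tx":-1.38,"ty":-4.67,"tz":0,"roll":0,"jaw":1},{"tx":-1.38,"ty":-4.67,"tz":0,"roll":0,"jaw":1},{"tx":-1.38,"ty":-4.67,"tz":0,"roll":0,"jaw":1}]'
python3 -m jog '[{"tx":-1.38,"ty":-4.67,"tz":0,"roll":0,"jaw":1},{"tx":-1.38,"ty":-4.67,"tz":0,"roll":0,"jaw":1},{"tx":-1.38,"ty":-4.67,"tz":0,"roll":0,"jaw":1},{"tx":0,"ty":0,"tz":0,"roll":0.14,"jaw":1},{"tx":0,"ty":0,"tz":0,"roll":0.14,"jaw":1},{"tx":0,"ty":0,"tz":0,"roll":0.14,"jaw":1},{"tx":0,"ty":0,"tz":0,"roll":0.14,"jaw":1},{"tx":0,"ty":0,"tz":0,"roll":0.14,"jaw":1}]' >/dev/null
python3 -m jog '[{"tx":0,"ty":0,"tz":0,"roll":0.14,"jaw":1},{"tx":0,"ty":0,"tz":0,"roll":0.14,"jaw":1},{"tx":0,"ty":0,"tz":0,"roll":0.14,"jaw":1},{"tx":0,"ty":0,"tz":0,"roll":0.14,"jaw":1},{"tx":0,"ty":0,"tz":0,"roll":0.14,"jaw":1},{"tx":0,"ty":0,"tz":0,"roll":0.14,"jaw":1},{"tx":0,"ty":0,"tz":0,"roll":0,"jaw":1}]'
python3 - <<'E'
from h import *
d=wcap();cv2.imwrite("pics/w2.png",d["img"][:,:,::-1])
s=read_state();print(s["time_s"],np.round(s["position"],4),np.round(s["tcp_rot"],3).tolist(),np.round(s["joint_positions"],1))
for r in trace("wrist","canister"):
    m=np.array(r["pixels"]);ys,xs=np.nonzero(m)
    P=np.array([at(d,(y,x),.02)[:2] for y,x in zip(ys,xs)]);w,V=np.linalg.eigh(np.cov(P.T))
    c=cv2.minAreaRect(P.astype(np.float32)*1000);print(r["p"],r["bbox"],P.mean(0).round(4),V[:,1].round(3),c)
E
```

```text
time_s: 4.2
position: [0.4621, -0.0945, 0.2419]
tcp_rot: [[-0.97, 0.244, 0.001], [0.244, 0.97, -0.0], [-0.001, -0.0, -1.0]]
force: [1.1, 0.2, -0.7]
opening: 1.001
grasp_force: 0.0
time_s: 5.7
position: [0.4683, -0.2385, 0.2417]
tcp_rot: [[0.213, 0.977, 0.0], [0.977, -0.213, -0.0], [-0.0, 0.0, -1.0]]
force: [0.7, 0.8, 0.3]
opening: 0.998
grasp_force: 0.0
5.75 [ 0.4683 -0.2385  0.2417] [[0.211, 0.978, 0.0], [0.978, -0.211, -0.0], [-0.0, 0.0, -1.0]] [-39.2  22.6  96.3  -0.   61.1 -27. ]
0.8 [258.1, 169.4, 43.6, 62.8] [ 0.4621 -0.2599] [0.181 0.983] ((462.1568908691406, -260.75750732421875), (62.6796875, 40.97492218017578), 78.4527359008789)
0.72 [351.2, 189.8, 66.8, 56.3] [ 0.5608 -0.2985] [-0.737  0.676] ((561.3975219726562, -299.00494384765625), (40.44954299926758, 69.17706298828125), 49.021095275878906)
```

View pics/w2.png

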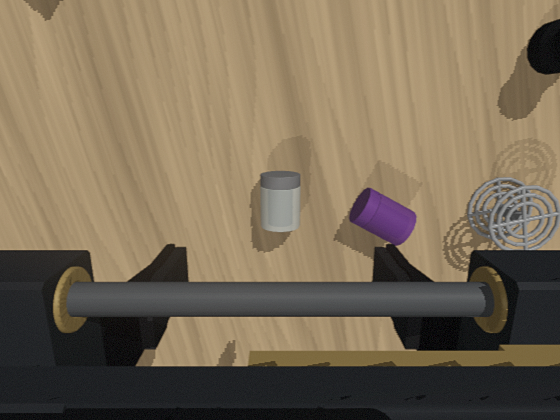

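Wrist view: cap at (180,280), body below it to (230,280), and the purple one off to the right at (215,383). The jaws line up with the canister. I'll descend and try a light grip.

```bash
python3 -m jog '[{"tx":0,"ty":-0.2,"tz":4.2,"roll":0,"jaw":1},{"tx":0,"ty":0,"tz":4.2,"roll":0,"jaw":1},{"tx":0,"ty":0,"tz":4.2,"roll":0,"jaw":1},{"tx":0,"ty":0,"tz":4.2,"roll":0,"jaw":1},{"tx":0,"ty":0,"tz":3.6,"roll":0,"jaw":1},{"tx":0,"ty":0,"tz":1.3,"roll":0,"jaw":0.7},{"tx":0,"ty":0,"tz":0,"roll":0,"jaw":0.6},{"tx":0,"ty":0,"tz":0,"roll":0,"jaw":0.5}]'; python3 -m jog '[{"tx":0,"ty":0,"tz":0,"roll":0,"jaw":0.47},{"tx":0,"ty":0,"tz":0,"roll":0,"jaw":0.45},{"tx":0,"ty":0,"tz":0,"roll":0,"jaw":0.45},{"tx":0,"ty":0,"tz":0,"roll":0,"jaw":0.45}]'
```

```text
time_s: 6.6
position: [0.467, -0.2385, 0.0255]
tcp_rot: [[0.213, 0.977, 0.001], [0.977, -0.213, -0.001], [-0.001, 0.001, -1.0]]
force: [0.4, 0.4, 1.0]
opening: 0.811
grasp_force: 0.0
time_s: 7.0
position: [0.4666, -0.2383, 0.0254]
tcp_rot: [[0.213, 0.977, 0.001], [0.977, -0.213, -0.001], [-0.001, 0.001, -1.0]]
force: [0.1, 0.1, 0.0]
opening: 0.484
grasp_force: 0.0
```

```bash
python3 -m jog '[{"tx":0,"ty":0,"tz":0,"roll":0,"jaw":0.45},{"tx":0,"ty":0,"tz":0,"roll":0,"jaw":0.45}]'; python3 -m jog '[{"tx":0,"ty":0,"tz":-2,"roll":0,"jaw":0.45},{"tx":0,"ty":0,"tz":-2,"roll":0,"jaw":0.45},{"tx":0,"ty":0,"tz":-1,"roll":0,"jaw":0.45}]'; python3 - <<'E'
from h import *
d=wcap();im=d["img"][120:300,180:380];e=capture("side")["img"][240:380,260:420]
cv2.imwrite("pics/l1.png",np.hstack([cv2.resize(i,(390,390)) for i in(im,e)])[:,:,::-1])
E
```

```text
time_s: 7.2
position: [0.4664, -0.2381, 0.0248]
tcp_rot: [[0.213, 0.977, 0.0], [0.977, -0.213, -0.0], [-0.0, 0.0, -1.0]]
force: [1.3, 0.4, 2.6]
opening: 0.456
grasp_force: 9.7
time_s: 7.5
position: [0.4666, -0.2383, 0.0756]
tcp_rot: [[0.213, 0.977, 0.001], [0.977, -0.213, -0.001], [-0.001, 0.001, -1.0]]
force: [-0.1, 0.0, 0.4]
opening: 0.451
grasp_force: 15.6
```

View pics/l1.png

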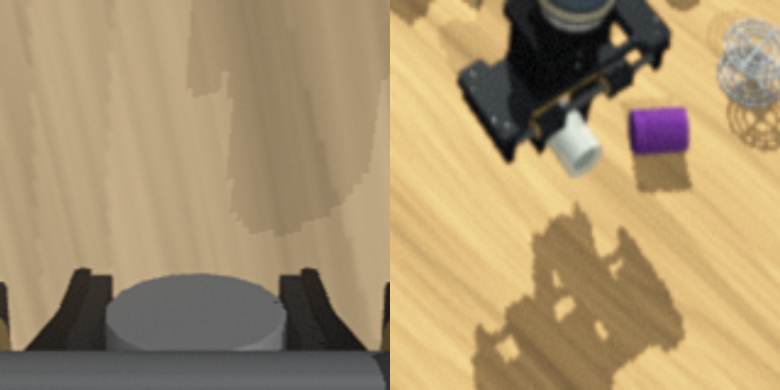

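The side view shows the canister held at the cap but still roughly horizontal, and the wrist view shows the cap face at (250,280). I'll loosen the grip step by step near the desk so it swings down.

```bash
cat > ti.py <<'E'
from h import *
import sys
# cap-face / canister mask in wrist view -> bbox; side view elongation
for c in ("wrist","side"):
    d=capture(c);L=trace(c,"canister")
    for r in L[:3]:
        if c=="side" and np.hypot(r["bbox"][0]-330,r["bbox"][1]-295)>60: continue
        ys,xs=np.nonzero(np.array(r["pixels"]));
        print(c,round(r["p"],2),np.round(r["bbox"]),len(ys))
s=read_state();print(s["opening"],s["grasp_force"],s["time_s"])
E
python3 ti.py
python3 -m jog '[{"tx":0,"ty":0,"tz":1.8,"roll":0,"jaw":0.455},{"tx":0,"ty":0,"tz":0,"roll":0,"jaw":0.455},{"tx":0,"ty":0,"tz":0,"roll":0,"jaw":0.455}]'|tail -2;python3 ti.py
python3 -m jog '[{"tx":0,"ty":0,"tz":0,"roll":0,"jaw":0.458},{"tx":0,"ty":0,"tz":0,"roll":0,"jaw":0.458}]'|tail -2; python3 ti.py
```

```text
wrist 0.56 [232. 244.  96. 107.] 5985
wrist 0.55 [425. 248.  16.   4.] 48
side 0.82 [324. 281.  23.  27.] 311
side 0.66 [358. 281.  25.  13.] 374
0.4583493586965687 15.61087153851986 7.8
opening: 0.459
grasp_force: 6.4
wrist 0.64 [236. 248.  89. 102.] 5925
side 0.95 [359. 278.  24.  17.] 421
side 0.71 [324. 281.  23.  28.] 323
0.45820951055632275 6.408036667853594 8.3
opening: 0.456
grasp_force: 2.0
wrist 0.97 [530. 318.  18.  36.] 518
wrist 0.79 [233. 244.  94. 108.] 6011
side 0.95 [356. 279.  26.  15.] 395
side 0.76 [326. 282.  21.  29.] 307
0.45701912101916603 1.8012762861326337 8.7
```

```bash
python3 -m jog '[{"tx":0,"ty":0,"tz":0,"roll":0,"jaw":0.459},{"tx":0,"ty":0,"tz":0,"roll":0,"jaw":0.459}]'|tail -2; python3 ti.py
python3 -m jog '[{"tx":0,"ty":0,"tz":0,"roll":0,"jaw":0.46},{"tx":0,"ty":0,"tz":0,"roll":0,"jaw":0.46}]'|tail -2; python3 - <<'E'
from h import *
d=wcap();im=d["img"][200:380,180:380];e=capture("side")["img"][240:340,280:380]
cv2.imwrite("pics/l2.png",np.hstack([cv2.resize(i,(390,390)) for i in(im,e)])[:,:,::-1])
E
```

```text
opening: 0.456
grasp_force: 0.7
wrist 0.79 [231. 233. 100.  94.] 4024
side 0.68 [322. 281.  16.  30.] 309
side 0.65 [355. 280.  30.  13.] 389
0.4599947486172598 0.5862313695251942 9.1
opening: 0.456
grasp_force: 0.0
```

View pics/l2.png

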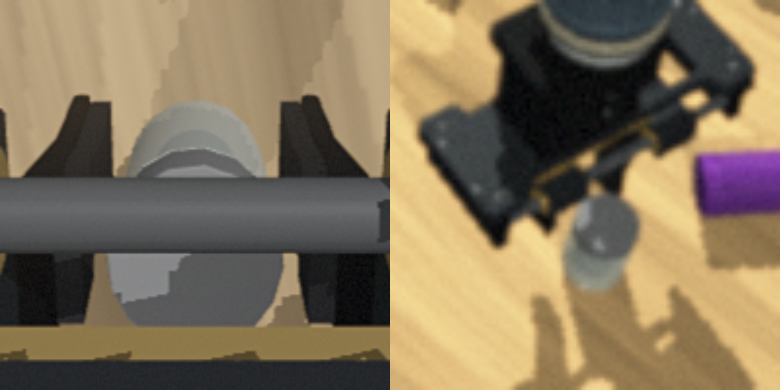

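The canister swung. The side crop shows it cap up below the jaws. I'll let it settle and check.

```bash
python3 -m jog '[{"tx":0,"ty":0,"tz":0,"roll":0,"jaw":0.5},{"tx":0,"ty":0,"tz":0,"roll":0,"jaw":0.55},{"tx":0,"ty":0,"tz":0,"roll":0,"jaw":0.6},{"tx":0,"ty":0,"tz":0,"roll":0,"jaw":0.7},{"tx":0,"ty":0,"tz":0,"roll":0,"jaw":0.8},{"tx":0,"ty":0,"tz":0,"roll":0,"jaw":0.9}]'
python3 -m jog '[{"tx":0,"ty":0,"tz":-3,"roll":0,"jaw":1},{"tx":0,"ty":0,"tz":-4,"roll":0,"jaw":1},{"tx":0,"ty":0,"tz":-4,"roll":0,"jaw":1},{"tx":0,"ty":0,"tz":-4,"roll":0,"jaw":1},{"tx":0,"ty":0,"tz":0,"roll":0,"jaw":1}]'|head -2; python3 - <<'E'
from h import *
d=wcap();im=d["img"];cv2.imwrite("pics/l3.png",im[:,:,::-1])
for r in trace("wrist","canister"):
    ys,xs=np.nonzero(np.array(r["pixels"]));print(np.round(r["bbox"]),len(ys))
W=[l["point"] for l in landmark_of("wrist","canister")];print(W)
for c in("side",):
    e=capture(c);
    for l in landmark_of(c,"canister"):
        for w in W: print(np.round(l["point"]),tri((d,w),(e,l["point"])))
E
```

```text
time_s: 10.0
position: [0.4663, -0.238, 0.0565]
tcp_rot: [[0.213, 0.977, -0.0], [0.977, -0.213, 0.0], [0.0, -0.0, -1.0]]
force: [0.5, -0.1, 0.2]
opening: 0.785
grasp_force: 0.0
time_s: 10.5
position: [0.4691, -0.2401, 0.2119]
[251. 187.  45.  56.] 2156
[351. 191.  72.  61.] 2745
[[212.1, 274.0], [215.4, 512.0], [221.2, 388.1]]
[285. 370.] (array([ 0.49172454, -0.28212937,  0.08593068]), [np.float64(44.7), np.float64(44.7)])
[285. 370.] (array([ 0.60875004, -0.29429965,  0.04204675]), [np.float64(48.0), np.float64(48.0)])
[285. 370.] (array([ 0.56099057, -0.29494738,  0.02694227]), [np.float64(0.6), np.float64(0.6)])
[300. 333.] (array([ 0.46030764, -0.26227495,  0.03181986]), [np.float64(0.6), np.float64(0.6)])
[300. 333.] (array([ 0.52436564, -0.26686703,  0.10383124]), [np.float64(90.0), np.float64(90.0)])
[300. 333.] (array([ 0.51472687, -0.27191576,  0.02574318]), [np.float64(48.2), np.float64(48.2)])
```

View pics/l3.png

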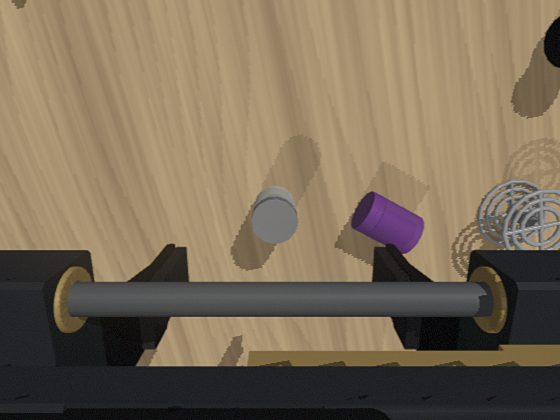

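Wrist view: the canister stands cap up with its round cap at (220,274), and the purple one is untouched. Next I compute its position and the case pose.

```bash
python3 - <<'E'
from h import *
d=wcap();p=at(d,(220.5,274.5),.054);q=at(d,(187,274),0);s=read_state();R=np.array(s["tcp_rot"])
# cap circle fit: grey bright
print(p,"tool shift",R.T@(p-np.array(s["position"])))
t=capture("top");
for rc in((246,395),):
    b=near("top","canister",rc);print("top",b,at(t,b,.027) if b is not None else 0)
im=cv2.cvtColor(t["img"][195:250,225:310],cv2.COLOR_RGB2GRAY)
c=cv2.HoughCircles(cv2.resize(im,None,fx=4,fy=4,interpolation=cv2.INTER_CUBIC),cv2.HOUGH_GRADIENT,1,80,param1=80,param2=18,minRadius=22,maxRadius=40)
if c is not None:
    for x,y,r in c[0][:4]: P=at(t,(195+(y-1.5)/4,225+(x-1.5)/4),.059);print(np.round(P,4),x/4+225,y/4+195,r/4)
E
```

```text
[ 0.45508377 -0.25641539  0.054     ] tool shift [-0.02108808 -0.00546985  0.15098203]
top None 0
[0.5323 0.0347 0.059 ] 288.875 218.625 7.125
[0.5182 0.1416 0.059 ] 248.875 223.625 9.0
```

```bash
python3 -m jog '[{"tx":-1.1,"ty":-0.2,"tz":0,"roll":0,"jaw":1},{"tx":-1.1,"ty":-0.2,"tz":2,"roll":0,"jaw":1},{"tx":0,"ty":0,"tz":2,"roll":0,"jaw":1},{"tx":0,"ty":0,"tz":0,"roll":0,"jaw":1}]'|head -2; python3 - <<'E'
from h import *
d=wcap();s=read_state();R=np.array(s["tcp_rot"]);print(s["position"])
g=cv2.resize(cv2.cvtColor(d["img"][150:290,200:350],cv2.COLOR_RGB2GRAY),None,fx=3,fy=3,interpolation=cv2.INTER_CUBIC)
c=cv2.HoughCircles(g,cv2.HOUGH_GRADIENT,1,60,param1=80,param2=25,minRadius=60,maxRadius=130)
for x,y,r in (c[0][:3] if c is not None else []):
    rc=(150+y/3,200+x/3);P=at(d,rc,.054);print("circ",np.round(rc),r/3,np.round(P,4),R.T@(P-s["position"]))
for r in trace("wrist","canister"): print("bb",np.round(r["bbox"]),r["p"])
e=capture("side");L=[l["point"] for l in landmark_of("wrist","canister")][:2]
for l in landmark_of("side","canister"):
  print("side",np.round(at(e,l["point"],.027),4))
for w in L: P=at(d,w,.027);print("w",w,np.round(P,4),R.T@(P-s["position"]))
E
```

```text
time_s: 11.3
position: [0.4558, -0.2583, 0.1641]
[ 0.45659342 -0.25860188  0.16527862]
circ [214. 289.] 28.366667 [ 0.46   -0.2625  0.054 ] [-0.00330416  0.00454328  0.11125823]
bb [262. 174.  58.  68.] 0.62
bb [379. 182.  89.  74.] 0.62
side [ 0.5594 -0.2966  0.027 ]
side [ 0.4586 -0.2671  0.027 ]
side [0.5325 0.0696 0.027 ]
w [217.5, 424.8] [ 0.5618 -0.2957  0.027 ] [-0.01401145  0.11115368  0.13787906]
w [203.2, 288.6] [ 0.4602 -0.2617  0.027 ] [-0.00252297  0.00466365  0.1382594 ]
```

```bash
python3 -m jog '[{"tx":-0.3,"ty":0.45,"tz":0,"roll":0,"jaw":1},{"tx":0,"ty":0,"tz":0,"roll":-0.12,"jaw":1},{"tx":0,"ty":0,"tz":0,"roll":-0.12,"jaw":1},{"tx":0,"ty":0,"tz":3,"roll":-0.106,"jaw":1},{"tx":0,"ty":0,"tz":4,"roll":0,"jaw":1},{"tx":0,"ty":0,"tz":4,"roll":0,"jaw":0.8},{"tx":0,"ty":0,"tz":0,"roll":0,"jaw":0.5},{"tx":0,"ty":0,"tz":0,"roll":0,"jaw":0.3}]'
python3 -m jog '[{"tx":0,"ty":0,"tz":0,"roll":0,"jaw":0.3},{"tx":0,"ty":0,"tz":0,"roll":0,"jaw":0.3},{"tx":0,"ty":0,"tz":0,"roll":0,"jaw":0.3},{"tx":0,"ty":0,"tz":0,"roll":0,"jaw":0.3}]'
python3 -m jog '[{"tx":0,"ty":0,"tz":-2,"roll":0,"jaw":0.3},{"tx":0,"ty":0,"tz":-3,"roll":0,"jaw":0.3},{"tx":0,"ty":0,"tz":-4,"roll":0,"jaw":0.3},{"tx":0,"ty":0,"tz":-4,"roll":0,"jaw":0.3},{"tx":0,"ty":0,"tz":-4,"roll":0,"jaw":0.3}]'
```

```text
time_s: 12.35
position: [0.4617, -0.2627, 0.0567]
tcp_rot: [[-0.131, 0.991, -0.0], [0.991, 0.131, 0.0], [0.0, -0.0, -1.0]]
force: [-0.2, -0.9, 0.7]
opening: 0.808
grasp_force: 0.0
time_s: 12.75
position: [0.462, -0.263, 0.0579]
tcp_rot: [[-0.131, 0.991, 0.002], [0.991, 0.131, -0.002], [-0.002, 0.002, -1.0]]
force: [0.1, -0.3, 5.2]
opening: 0.45
grasp_force: 30.4
time_s: 13.25
position: [0.461, -0.2622, 0.2284]
tcp_rot: [[-0.131, 0.991, 0.0], [0.991, 0.131, -0.0], [-0.0, 0.0, -1.0]]
force: [-0.0, -1.0, 0.1]
opening: 0.451
grasp_force: 30.0
```

```bash
python3 -m jog '[{"tx":4.6,"ty":1.8,"tz":0,"roll":0,"jaw":0.3},{"tx":4.6,"ty":1.8,"tz":0,"roll":0,"jaw":0.3},{"tx":4.6,"ty":1.8,"tz":0,"roll":0,"jaw":0.3},{"tx":4.6,"ty":1.8,"tz":0,"roll":0,"jaw":0.3},{"tx":4.6,"ty":1.8,"tz":0,"roll":0,"jaw":0.3},{"tx":4.6,"ty":1.8,"tz":0,"roll":0,"jaw":0.3},{"tx":0,"ty":0,"tz":0,"roll":0,"jaw":0.3}]'
python3 - <<'E'
from h import *
d=wcap();s=read_state();R=np.array(s["tcp_rot"]);print(s["position"])
im=d["img"].copy()
for t in("case","cell","case_back","lid_hinge","lid_lip","stop"):
    for l in landmark_of("wrist",t)[:3]:
        z={"cell":.005,"lid_hinge":.036,"lid_lip":.082}.get(t,0);print(t,l["point"],round(l["p"],2),np.round(at(d,l["point"],z),4))
        cv2.drawMarker(im,(int(l["point"][1]),int(l["point"][0])),(0,255,0),0,8)
for r in trace("wrist","canister"): print("can",np.round(r["bbox"]),r["p"])
cv2.imwrite("pics/w4.png",im[:,:,::-1])
E
```

```text
time_s: 13.95
position: [0.5327, 0.0309, 0.227]
tcp_rot: [[-0.138, 0.99, 0.001], [0.99, 0.138, 0.002], [0.002, 0.001, -1.0]]
force: [-0.1, -1.2, -0.5]
opening: 0.446
grasp_force: 30.0
[0.53229046 0.0281927  0.22686518]
case [143.7, 91.3] 0.88 [0.3432 0.0402 0.    ]
case [120.4, 280.5] 0.75 [0.524  0.0876 0.    ]
cell [120.0, 283.3] 0.79 [0.5265 0.0885 0.005 ]
case_back [118.5, 316.1] 0.68 [0.5577 0.0941 0.    ]
case_back [163.3, 111.8] 0.67 [0.3634 0.0235 0.    ]
lid_hinge [121.6, 320.5] 0.94 [0.5584 0.0926 0.036 ]
lid_hinge [170.8, 95.4] 0.94 [0.3643 0.0221 0.036 ]
lid_lip [129.1, 412.0] 0.67 [0.6229 0.0976 0.082 ]
lid_lip [125.6, 52.5] 0.57 [0.3535 0.0631 0.082 ]
stop [141.4, 436.4] 0.65 [0.6781 0.0886 0.    ]
can [233. 204.  92.  79.] 0.95
```

View pics/w4.png

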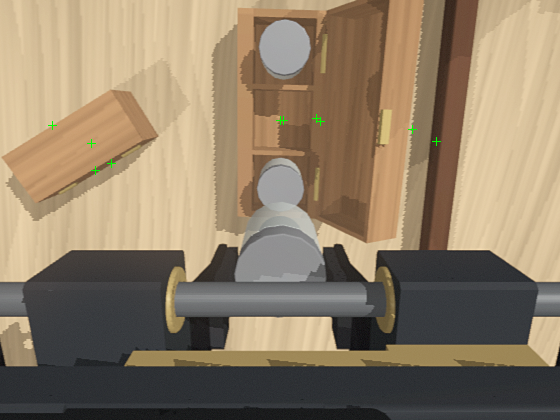

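Wrist view: the middle cell is free at (120,281), between the packed caps at (185,280) and (47,284). The strip is at the right, column 445. I'll compute the cell centre from both caps and the network.

```bash
python3 - <<'E'
from h import *
d=wcap();s=read_state();R=np.array(s["tcp_rot"]);p=np.array(s["position"]);print(p)
a=at(d,(186.5,280.5),.059);b=at(d,(47,284.5),.059);m=(a+b)/2;u=(b-a)/np.linalg.norm(b-a);print("caps",a,b,"mid",m,"len",np.linalg.norm(b-a),"yaw",np.degrees(np.arctan2(-u[0],u[1])))
c1,c2=at(d,(87,278),.036),at(d,(152,278),.036);print("walls",c1,c2)
print("tool yaw",np.degrees(np.arctan2(R[1,1],R[0,1])))
for q in (m,np.array([.5265,.0885,0])): print(R.T@(q-p))
# held cap
mask=np.array(trace("wrist","canister")[0]["pixels"]);ys,xs=np.nonzero(mask);print("held cols",xs.min(),xs.max(),ys.min(),ys.max())
print("held ctr in tool",R.T@(at(d,(262,281),.2235)-p))
# strip face near edge top at z=.025 : detect edge rows 20 & 220
for r in trace("wrist","stop")[:1]:
    M=np.array(r["pixels"]);E=[]
    for y in range(20,230,20):
        x=np.nonzero(M[y])[0]
        if len(x):E.append(np.r_[at(d,(y,x.min()),.0)[:2],at(d,(y,x.max()),.025)[:2]])
    E=np.array(E);print(np.round(E,4));
E
```

```text
[0.53234097 0.02387504 0.22657826]
caps [0.53049836 0.0279194  0.059     ] [0.51954743 0.13724625 0.059     ] mid [0.5250229  0.08258283 0.059     ] len 0.10987393963636341 yaw 5.7200568534423
walls [0.51799943 0.10850654 0.036     ] [0.5249284  0.05387426 0.036     ]
tool yaw 7.369161737055781
[0.05916751 0.00029196 0.16757612]
[0.06484846 0.00252272 0.22657565]
held cols 234 324 202 281
held ctr in tool [ 0.00652371 -0.00117768  0.00307817]
[[ 0.6579  0.1861  0.6762  0.1834]
 [ 0.6601  0.1696  0.6786  0.168 ]
 [ 0.6624  0.1527  0.6803  0.1522]
 [ 0.6647  0.1353  0.6828  0.136 ]
 [ 0.668   0.1176  0.6845  0.1193]
 [ 0.6705  0.0992  0.6872  0.1023]
 [ 0.673   0.0804  0.6899  0.0847]
 [ 0.6757  0.061   0.6918  0.0666]
 [ 0.6783  0.041   0.6947  0.048 ]
 [ 0.6811  0.0205  0.6968  0.0288]
 [ 0.684  -0.0007  0.6998  0.0091]]
```

```bash
python3 - <<'E'
from h import *
for k in range(2):
    d=wcap();s=read_state();R=np.array(s["tcp_rot"]);p=np.array(s["position"]);print(p,s["time_s"])
    for t,z in(("cell",.005),("lid_hinge",.036),("case",0),("case_back",0)):
        for l in landmark_of("wrist",t)[:2]:
            if l["point"][1]>200: P=at(d,l["point"],z);print(t,np.round(l["point"]),np.round(P,4),np.round(R.T@(P-p),4))
    g=cv2.resize(cv2.cvtColor(d["img"][0:215,235:330],cv2.COLOR_RGB2GRAY),None,fx=3,fy=3,interpolation=cv2.INTER_CUBIC)
    c=cv2.HoughCircles(g,cv2.HOUGH_GRADIENT,1,100,param1=80,param2=22,minRadius=55,maxRadius=90)
    for x,y,r in (c[0][:3] if c is not None else []):
        rc=(y/3,235+x/3);P=at(d,rc,.059);print("circ",np.round(rc,1),round(r/3,1),np.round(P,4),np.round(R.T@(P-p),4))
E
```

```text
[0.53241213 0.02447156 0.22653873] 14.55
cell [114. 281.] [0.5233 0.0865 0.005 ] [ 0.0626 -0.001   0.2215]
lid_hinge [112. 322.] [0.5586 0.0933 0.036 ] [0.0649 0.0349 0.1905]
lid_hinge [112. 316.] [0.5529 0.0928 0.036 ] [0.0651 0.0291 0.1905]
case [114. 283.] [0.5258 0.0872 0.    ] [0.0631 0.0016 0.2265]
case_back [112. 316.] [0.5565 0.0928 0.    ] [0.0646 0.0327 0.2265]
circ [ 36.8 282.5] 28.7 [0.5171 0.1448 0.059 ] [0.1213 0.0004 0.1675]
circ [180.8 281.5] 22.8 [0.5308 0.0334 0.059 ] [ 0.0091 -0.0004  0.1675]
[0.53244505 0.02515522 0.22652402] 14.8
cell [115. 283.] [0.5256 0.0867 0.005 ] [0.0619 0.0012 0.2215]
lid_hinge [115. 320.] [0.5574 0.0915 0.036 ] [0.0625 0.0334 0.1905]
case [112. 278.] [0.5207 0.0884 0.    ] [ 0.0642 -0.0033  0.2265]
case_back [111. 318.] [0.558  0.0946 0.    ] [0.0655 0.0344 0.2265]
circ [182.2 281.8] 23.0 [0.5313 0.0331 0.059 ] [ 8.100e-03 -1.000e-04  1.675e-01]
circ [ 37.8 282.2] 28.7 [0.5168 0.1448 0.059 ] [1.207e-01 1.000e-04 1.675e-01]
```

```bash
python3 -m jog '[{"tx":3.1,"ty":0,"tz":0,"roll":0,"jaw":0.3},{"tx":3.1,"ty":0,"tz":0,"roll":0,"jaw":0.3},{"tx":0,"ty":0,"tz":4,"roll":0,"jaw":0.3},{"tx":0,"ty":0,"tz":4,"roll":0,"jaw":0.3},{"tx":0,"ty":0,"tz":3,"roll":0,"jaw":0.3},{"tx":0,"ty":0,"tz":0,"roll":0,"jaw":0.3},{"tx":0,"ty":0,"tz":0,"roll":0,"jaw":0.3},{"tx":0,"ty":0,"tz":0,"roll":0,"jaw":0.3}]'
python3 - <<'E'
from h import *
d=capture("side");e=capture("top")
for c,D,g in(("side",d,(205,252)),("top",e,(222,268))):
    for l in landmark_of(c,"canister"): print(c,np.round(l["point"]),round(l["p"],2))
    for r in trace(c,"canister"): print(c,np.round(r["bbox"]))
s=read_state();print(s["position"],s["force"])
E
```

```text
time_s: 15.8
position: [0.5258, 0.0866, 0.1181]
tcp_rot: [[-0.131, 0.991, 0.003], [0.991, 0.131, -0.0], [-0.001, 0.003, -1.0]]
force: [0.6, 1.1, -1.2]
opening: 0.449
grasp_force: 30.0
side [286. 369.] 0.87
side [159. 184.] 0.67
side [359. 278.  26.  18.]
side [250. 182.  10.  25.]
top [215. 408.] 0.69
top [398. 202.  20.  25.]
[0.52485469 0.08663226 0.11751664] [ 0.24628699  0.37245478 -1.55289386]
```

```bash
python3 -m jog '[{"tx":0,"ty":0,"tz":1.5,"roll":0,"jaw":0.3},{"tx":0,"ty":0,"tz":1,"roll":0,"jaw":0.3},{"tx":0,"ty":0,"tz":0.5,"roll":0,"jaw":0.3},{"tx":0,"ty":0,"tz":0,"roll":0,"jaw":0.3}]'; python3 -m jog '[{"tx":0,"ty":0,"tz":0.5,"roll":0,"jaw":0.3},{"tx":0,"ty":0,"tz":0.5,"roll":0,"jaw":0.3},{"tx":0,"ty":0,"tz":0.5,"roll":0,"jaw":0.3},{"tx":0,"ty":0,"tz":0.5,"roll":0,"jaw":0.3},{"tx":0,"ty":0,"tz":0.2,"roll":0,"jaw":0.3},{"tx":0,"ty":0,"tz":0,"roll":0,"jaw":0.3}]'
```

```text
time_s: 16.5
position: [0.5238, 0.0867, 0.0858]
tcp_rot: [[-0.131, 0.991, -0.002], [0.991, 0.131, 0.0], [0.0, -0.002, -1.0]]
force: [1.2, 0.5, -0.2]
opening: 0.451
grasp_force: 30.0
time_s: 17.1
position: [0.5241, 0.0867, 0.0641]
tcp_rot: [[-0.131, 0.991, -0.001], [0.991, 0.131, 0.0], [0.0, -0.001, -1.0]]
force: [0.0, -0.9, -0.7]
opening: 0.45
grasp_force: 30.0
```

```bash
python3 -m jog '[{"tx":0,"ty":0,"tz":0.15,"roll":0,"jaw":0.3},{"tx":0,"ty":0,"tz":0,"roll":0,"jaw":0.3}]'|sed -n 2,4p; python3 -m jog '[{"tx":0,"ty":0,"tz":0,"roll":0,"jaw":0.43},{"tx":0,"ty":0,"tz":0,"roll":0,"jaw":0.455},{"tx":0,"ty":0,"tz":0,"roll":0,"jaw":0.47},{"tx":0,"ty":0,"tz":0,"roll":0,"jaw":0.5},{"tx":0,"ty":0,"tz":0,"roll":0,"jaw":0.55},{"tx":0,"ty":0,"tz":0,"roll":0,"jaw":0.58},{"tx":0,"ty":0,"tz":0,"roll":0,"jaw":0.58}]'
```

```text
position: [0.5245, 0.0867, 0.0631]
tcp_rot: [[-0.131, 0.991, 0.0], [0.991, 0.131, 0.0], [-0.0, 0.0, -1.0]]
force: [0.1, -0.2, -1.7]
time_s: 18.0
position: [0.5244, 0.0867, 0.0631]
tcp_rot: [[-0.131, 0.991, 0.0], [0.991, 0.131, -0.0], [-0.0, 0.0, -1.0]]
force: [-0.1, 1.3, -0.0]
opening: 0.571
grasp_force: 0.0
```

```bash
python3 -m jog '[{"tx":0,"ty":0,"tz":-1,"roll":0,"jaw":0.58},{"tx":0,"ty":0,"tz":-2,"roll":0,"jaw":0.58},{"tx":0,"ty":0,"tz":-4,"roll":0,"jaw":0.5},{"tx":0,"ty":0,"tz":-4,"roll":0,"jaw":0.3},{"tx":-3.1,"ty":0,"tz":-4.5,"roll":0,"jaw":0},{"tx":-3.1,"ty":0,"tz":0,"roll":0,"jaw":0},{"tx":0,"ty":0,"tz":0,"roll":0,"jaw":0},{"tx":0,"ty":0,"tz":0,"roll":0,"jaw":0}]'
python3 - <<'E'
from h import *
d=wcap();s=read_state();R=np.array(s["tcp_rot"]);p=np.array(s["position"]);print(p)
cv2.imwrite("pics/w5.png",d["img"][:,:,::-1])
for t,z in(("case",0),("case_back",0),("lid_hinge",.036),("lid_lip",.082),("cell",.005),("canister",.032)):
    for l in landmark_of("wrist",t): print(t,np.round(l["point"]),round(l["p"],2),np.round(at(d,l["point"],z),4))
for r in trace("wrist","canister"): print(np.round(r["bbox"]))
r=[r for r in trace("wrist","stop")][:1]
for r in r:
    M=np.array(r["pixels"]);E=np.array([np.r_[at(d,(y,np.nonzero(M[y])[0].min()),0)[:2],at(d,(y,np.nonzero(M[y])[0].max()),.025)[:2]] for y in range(20,230,20) if M[y].any()]);f=np.polyfit(E[:,1],E[:,0],1);g=np.polyfit(E[:,3],E[:,2],1);print("face x@y=.09",np.polyval(f,.09),np.polyval(g,.09),np.degrees(np.arctan([-f[0],-g[0]])))
E
```

```text
time_s: 18.8
position: [0.5317, 0.0276, 0.2147]
tcp_rot: [[-0.129, 0.992, -0.0], [0.992, 0.129, 0.0], [0.0, 0.0, -1.0]]
force: [-0.9, 0.1, -0.2]
opening: 0.13
grasp_force: 0.0
[0.53128011 0.02816761 0.21415741]
case [142.  93.] 0.98 [0.3498 0.0415 0.    ]
case_back [115. 318.] 0.73 [0.5568 0.0938 0.    ]
case_back [160. 108.] 0.58 [0.3637 0.0266 0.    ]
lid_hinge [117. 324.] 0.93 [0.5584 0.0927 0.036 ]
lid_hinge [171.  90.] 0.73 [0.3637 0.0217 0.036 ]
lid_lip [122. 417.] 0.94 [0.6206 0.0987 0.082 ]
lid_lip [121.  47.] 0.66 [0.3561 0.0656 0.082 ]
canister [121. 280.] 0.82 [0.5227 0.085  0.032 ]
[255.  95.  50.  52.]
face x@y=.09 0.6717411729462587 0.6886455100764429 [7.8759331  7.70879083]
```

View pics/w5.png

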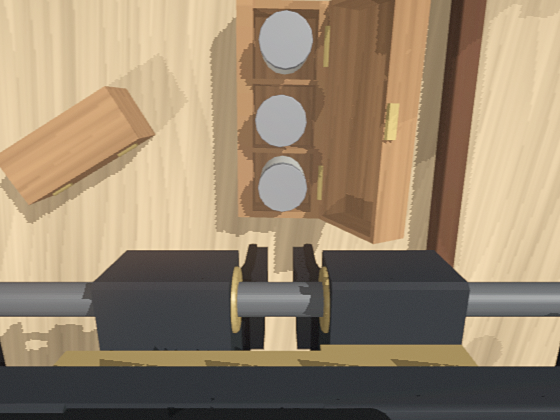

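The middle cell now holds the canister, with its cap at (121,280) in line with the other two. The lid is still open and the strip is to the right. Next I go behind the lid with the fingers shut.

```bash
python3 -m jog '[{"tx":2,"ty":4.1,"tz":0,"roll":0,"jaw":0},{"tx":2,"ty":4.1,"tz":0,"roll":0,"jaw":0},{"tx":2,"ty":4.1,"tz":0,"roll":0,"jaw":0},{"tx":0,"ty":0,"tz":0,"roll":0,"jaw":0},{"tx":0,"ty":0,"tz":4,"roll":0,"jaw":0},{"tx":0,"ty":0,"tz":4,"roll":0,"jaw":0},{"tx":0,"ty":0,"tz":2.5,"roll":0,"jaw":0},{"tx":0,"ty":0,"tz":1.5,"roll":0,"jaw":0}]';python3 -m jog '[{"tx":0,"ty":0,"tz":0,"roll":0,"jaw":0},{"tx":0,"ty":0,"tz":0,"roll":0,"jaw":0}]'
python3 - <<'E'
from h import *
s=read_state();r=np.array(s["position"])[:2]-[.5245,.0873];print("F",r@[.991,.131]-.015,"v",r@[-.131,.991],"tip",s["position"][2]-tips_ahead if not callable(tips_ahead) else s["position"][2]-tips_ahead())
E
```

```text
time_s: 20.05
position: [0.6438, 0.1032, 0.0913]
tcp_rot: [[-0.131, 0.991, -0.006], [0.991, 0.131, -0.0], [0.001, -0.005, -1.0]]
force: [-0.2, 0.7, 0.2]
opening: 0.004
grasp_force: 0.0
time_s: 20.25
position: [0.6468, 0.1032, 0.095]
tcp_rot: [[-0.13, 0.991, 0.001], [0.991, 0.13, -0.0], [-0.0, 0.001, -1.0]]
force: [-0.0, -0.2, -0.3]
opening: 0.008
grasp_force: 0.0
F 0.10824347648198272 v -0.0002121882616161512 tip 0.07600774322302523
```

```bash
python3 -m jog '[{"tx":0,"ty":-0.6,"tz":0,"roll":0,"jaw":0},{"tx":0,"ty":-0.6,"tz":0,"roll":0,"jaw":0},{"tx":0,"ty":-0.7,"tz":-0.6,"roll":0,"jaw":0},{"tx":0,"ty":-0.7,"tz":-0.6,"roll":0,"jaw":0}]'|grep -E "pos|force"; python3 -m jog '[{"tx":0,"ty":-0.9,"tz":-0.5,"roll":0,"jaw":0},{"tx":0,"ty":-0.9,"tz":-0.5,"roll":0,"jaw":0},{"tx":0,"ty":-0.85,"tz":-0.3,"roll":0,"jaw":0},{"tx":0,"ty":-0.85,"tz":-0.3,"roll":0,"jaw":0},{"tx":0,"ty":0,"tz":0,"roll":0,"jaw":0}]'|grep -E "pos|force"
python3 - <<'E'
from h import *
s=read_state();r=np.array(s["position"])[:2]-[.5245,.0873];print("F",r@[.991,.131]-.015,"tip",s["position"][2]-.019)
T=capture("side");t=capture("top")
for l in landmark_of("side","lid_lip")[:3]:
  for k in landmark_of("top","lid_lip")[:3]:
    x,e=tri((T,l["point"]),(t,k["point"]));
    if e[0]<8: print("lip",np.round(l["point"]),np.round(k["point"]),np.round(x,3),e[0])
E
```

```text
position: [0.6208, 0.1001, 0.1076]
force: [1.7, 0.9, 0.0]
grasp_force: 0.8
position: [0.5836, 0.0953, 0.1224]
force: [-0.4, -0.1, -0.0]
grasp_force: 0.0
F 0.044603822035978846 tip 0.10335469402919094
lip [249. 202.] [293. 276.] [0.334 0.068 0.037] 1.1
```

```bash
python3 - <<'E'
from h import *
C=np.array([.5245,.0873])
def lip(th,y):
    th=np.radians(th);p=C+(.033-.072*np.cos(th)+.031*np.sin(th))*np.array([.991,.131])+y*np.array([-.131,.991]);return np.r_[p,.036+.072*np.sin(th)+.031*np.cos(th)]
def proj(d,P):
    M=np.linalg.inv(d["cam_to_world"]);q=M[:3,:3]@P+M[:3,3];f=210/np.tan(np.radians(d["vertical_fov"]/2));return np.round([d["cy"]-f*q[1]/-q[2],d["cx"]+f*q[0]/-q[2]]).tolist()
for c in("side","top"):
    d=capture(c);cv2.imwrite(f"pics/{c}9.png",d["img"][:,:,::-1])
    for r in trace(c,"lid"): print(c,"lid",np.round(r["bbox"]),round(r["p"],2))
    for th in(120,90,75,60): print(th,[proj(d,lip(th,y)) for y in(-.088,.088)])
    o=cv2.imread(f"pics/{c}0.png")[:,:,::-1]
    D=np.abs(o.astype(int)-d["img"]).sum(2)>90
    for (y,x) in [tuple(int(v) for v in proj(d,lip(120,s))) for s in(-.08,-.06,.06,.08)]: print(c,"old lip px changed",y,x,D[y-2:y+3,x-2:x+3].mean(),d["img"][y,x])
E
```

```text
side lid [199. 233.  30.  39.] 0.85
side lid [230. 171.  61.  42.] 0.57
120 [[189.0, 300.0], [161.0, 250.0]]
90 [[189.0, 293.0], [161.0, 242.0]]
75 [[192.0, 288.0], [163.0, 237.0]]
60 [[196.0, 284.0], [167.0, 232.0]]
side old lip px changed 188 297 0.56 [35 20 14]
side old lip px changed 184 291 0.56 [37 22  9]
side old lip px changed 165 257 1.0 [21 24 24]
side old lip px changed 162 252 0.96 [19 23 21]
top lid [285. 196.  14.  16.] 0.61
top lid [291. 279.  14.  32.] 0.56
120 [[180.0, 297.0], [188.0, 231.0]]
90 [[190.0, 299.0], [198.0, 232.0]]
75 [[197.0, 300.0], [205.0, 232.0]]
60 [[205.0, 301.0], [213.0, 233.0]]
top old lip px changed 181 294 0.6 [204 162 115]
top old lip px changed 182 287 0.84 [51 56 66]
top old lip px changed 187 242 0.28 [171 138 103]
top old lip px changed 188 234 0.92 [73 66 59]
```

The lid moved with the finger. In top, the old lip pixels (181,294) now show bare desk. I'll continue along the arc.

```bash
python3 -m jog '[{"tx":0,"ty":-0.8,"tz":-0.1,"roll":0,"jaw":0},{"tx":0,"ty":-0.8,"tz":-0.1,"roll":0,"jaw":0},{"tx":0,"ty":-0.8,"tz":0.25,"roll":0,"jaw":0},{"tx":0,"ty":-0.8,"tz":0.25,"roll":0,"jaw":0},{"tx":0,"ty":-0.8,"tz":0.35,"roll":0,"jaw":0},{"tx":0,"ty":-0.8,"tz":0.35,"roll":0,"jaw":0},{"tx":0,"ty":-0.55,"tz":0.6,"roll":0,"jaw":0},{"tx":0,"ty":-0.55,"tz":0.6,"roll":0,"jaw":0}]'|grep -E "pos|force"; python3 -m jog '[{"tx":0,"ty":-0.4,"tz":0.6,"roll":0,"jaw":0},{"tx":0,"ty":-0.4,"tz":0.5,"roll":0,"jaw":0},{"tx":0,"ty":0,"tz":0,"roll":0,"jaw":0}]'|grep -E "pos|force"
python3 -m jog '[{"tx":0,"ty":0,"tz":0.3,"roll":0,"jaw":0},{"tx":0,"ty":0,"tz":0,"roll":0,"jaw":0}]'|grep -E "pos|force"
python3 - <<'E'
from h import *
s=read_state();r=np.array(s["position"])[:2]-[.5245,.0873];print("F",r@[.991,.131]-.015,"tip",s["position"][2]-.019,s["force"])
E
```

```text
position: [0.5264, 0.0876, 0.0996]
force: [0.5, 0.6, 1.0]
grasp_force: 0.4
position: [0.5181, 0.0866, 0.0882]
force: [0.5, -0.2, -0.5]
grasp_force: 0.0
position: [0.5198, 0.0866, 0.0864]
force: [0.0, 0.3, 1.5]
grasp_force: 0.4
F -0.01970504897190279 tip 0.06742350460316568 [0.02973524 0.30967381 1.5354307 ]
```

```bash
python3 -m jog '[{"tx":0,"ty":0,"tz":0.1,"roll":0,"jaw":0},{"tx":0,"ty":0,"tz":0,"roll":0,"jaw":0}]'|grep -E "pos|force"
python3 -m jog '[{"tx":0,"ty":0,"tz":0.15,"roll":0,"jaw":0},{"tx":0,"ty":0,"tz":0,"roll":0,"jaw":0}]'|grep -E "pos|force"
```

```text
position: [0.5199, 0.0866, 0.0863]
force: [-2.7, -0.7, 9.2]
grasp_force: 4.4
position: [0.5199, 0.0866, 0.0862]
force: [-4.7, -0.5, 19.2]
grasp_force: 9.7
```

The lid is firm at 67 mm, so it is closed. I'll lift, and check joint 6 before turning the jaws.

```bash
python3 -m jog '[{"tx":0,"ty":0,"tz":-2,"roll":0,"jaw":0},{"tx":0,"ty":-2,"tz":-3,"roll":0,"jaw":0},{"tx":0,"ty":-3,"tz":-3,"roll":0,"jaw":0},{"tx":0,"ty":-3,"tz":-3,"roll":0,"jaw":0},{"tx":0,"ty":0,"tz":-3,"roll":0,"jaw":0}]'|grep -E "pos|force"; python3 - <<'E'
from h import *
s=read_state();print(np.round(s["joint_positions"],1),s["time_s"])
t=capture("top")
for l in landmark_of("top","case"): print(np.round(l["point"]),round(l["p"],2),at(t,l["point"],0).round(4))
for r in trace("top","case"):
    ys,xs=np.nonzero(np.array(r["pixels"]));
    if abs(xs.mean()-267)<30 and ys.mean()<255:
        P=np.array([at(t,(y,x),.067)[:2] for y,x in zip(ys,xs)]);print(P.mean(0),cv2.minAreaRect((P*1000).astype(np.float32)))
E
```

```text
position: [0.4346, 0.0764, 0.224]
force: [0.6, 0.1, -0.5]
grasp_force: 0.0
[ -4.6  17.9 108.3  -0.   54.2 -12.1] 23.8
[288. 288.] 0.53 [0.3492 0.0348 0.    ]
```

```bash
python3 -m jog '[{"tx":0,"ty":0,"tz":0,"roll":0.142,"jaw":0.3},{"tx":0,"ty":0,"tz":0,"roll":0.142,"jaw":0.6},{"tx":0,"ty":0,"tz":0,"roll":0.142,"jaw":1},{"tx":0,"ty":0,"tz":0,"roll":0.142,"jaw":1},{"tx":0,"ty":0,"tz":0,"roll":0.142,"jaw":1},{"tx":0,"ty":0,"tz":0,"roll":0.142,"jaw":1},{"tx":0,"ty":0,"tz":0,"roll":0.142,"jaw":1},{"tx":0,"ty":0,"tz":0,"roll":0.142,"jaw":1}]'>/dev/null; python3 -m jog '[{"tx":0,"ty":0,"tz":0,"roll":0.142,"jaw":1},{"tx":0,"ty":0,"tz":0,"roll":0.142,"jaw":1},{"tx":0,"ty":0,"tz":0,"roll":0.142,"jaw":1},{"tx":0,"ty":0,"tz":0,"roll":0,"jaw":1},{"tx":0,"ty":0,"tz":0,"roll":0,"jaw":1}]'
cat > cs.py <<'E'
from h import *
d=wcap();s=read_state();R=np.array(s["tcp_rot"]);p=np.array(s["position"])
for t,z in(("case",.067),("stop",.025)):
    for r in trace("wrist",t)[:2]:
        ys,xs=np.nonzero(np.array(r["pixels"]));P=np.array([at(d,(y,x),z)[:2] for y,x in zip(ys,xs)])
        (c,w,a)=cv2.minAreaRect((P*1000).astype(np.float32));print(t,round(r["p"],2),np.round(r["bbox"]),np.round(c),np.round(w),round(a,1),"tool",np.round(R.T@(np.r_[np.array(c)/1000,z]-p),4))
for t,z in(("case",0),("case_back",0),("lid_hinge",.036),("lid_lip",.067),("stop",0)):
    for l in landmark_of("wrist",t)[:2]: print(t,np.round(l["point"]),round(l["p"],2),np.round(at(d,l["point"],z),4))
E
python3 cs.py
```

```text
time_s: 25.25
position: [0.4399, 0.0762, 0.2229]
tcp_rot: [[0.99, 0.142, -0.001], [0.142, -0.99, 0.0], [-0.001, -0.0, -1.0]]
force: [-0.1, 0.2, -0.1]
opening: 0.989
grasp_force: 0.0
case 0.75 [160.  37. 235. 105.] [522.  89.] [ 74. 177.] 6.3 tool [ 0.0828 -0.0007  0.156 ]
case 0.59 [248. 213.  99. 134.] [364.  46.] [120.  49.] 36.6 tool [-0.0793  0.0193  0.1561]
case [ 95. 282.] 0.96 [0.5198 0.0838 0.    ]
case [271. 297.] 0.59 [0.3442 0.0426 0.    ]
case_back [257. 317.] 0.94 [0.3636 0.0241 0.    ]
lid_hinge [ 44. 279.] 0.76 [0.5583 0.092  0.036 ]
lid_hinge [274. 320.] 0.57 [0.3601 0.0245 0.036 ]
lid_lip [136. 277.] 0.62 [0.4873 0.0835 0.067 ]
```

The closed case measures 74×177 mm at (0.522, 0.089), yaw 6.3°. I'll descend in front of it with the jaws open wide.

```bash
python3 -m jog '[{"tx":2,"ty":0,"tz":0,"roll":0,"jaw":1},{"tx":0,"ty":0,"tz":4,"roll":0,"jaw":1},{"tx":0,"ty":0,"tz":4,"roll":0,"jaw":1},{"tx":0,"ty":0,"tz":4,"roll":0,"jaw":1},{"tx":0,"ty":0,"tz":4,"roll":0,"jaw":1},{"tx":0,"ty":0,"tz":3,"roll":0,"jaw":1},{"tx":0,"ty":0,"tz":0,"roll":0,"jaw":1},{"tx":0,"ty":0,"tz":0,"roll":0,"jaw":1}]'; python3 -m jog '[{"tx":0.8,"ty":0,"tz":0,"roll":0,"jaw":1},{"tx":0.8,"ty":0,"tz":0,"roll":0,"jaw":1},{"tx":0.8,"ty":0,"tz":0,"roll":0,"jaw":1},{"tx":0.8,"ty":0,"tz":0,"roll":0,"jaw":1}]'|grep -E "pos|force"; python3 -m jog '[{"tx":0.8,"ty":0,"tz":0,"roll":0,"jaw":1},{"tx":0.8,"ty":0,"tz":0,"roll":0,"jaw":1},{"tx":0.8,"ty":0,"tz":0,"roll":0,"jaw":1},{"tx":0.8,"ty":0,"tz":0,"roll":0,"jaw":1}]'|grep -E "pos|force"
```

```text
time_s: 26.45
position: [0.4598, 0.079, 0.0337]
tcp_rot: [[0.99, 0.139, -0.001], [0.139, -0.99, 0.0], [-0.001, -0.0, -1.0]]
force: [0.0, -0.2, -0.1]
opening: 0.999
grasp_force: 0.0
position: [0.489, 0.0837, 0.0349]
force: [-7.6, -1.0, 4.6]
grasp_force: 3.5
position: [0.5206, 0.0882, 0.0348]
force: [-6.8, -1.0, 4.8]
grasp_force: 3.4
```

```bash
python3 -m jog '[{"tx":0.8,"ty":0,"tz":0,"roll":0,"jaw":1},{"tx":0.8,"ty":0,"tz":0,"roll":0,"jaw":1},{"tx":0.8,"ty":0,"tz":0,"roll":0,"jaw":1},{"tx":0.8,"ty":0,"tz":0,"roll":0,"jaw":1},{"tx":0.8,"ty":0,"tz":0,"roll":0,"jaw":1},{"tx":0.8,"ty":0,"tz":0,"roll":0,"jaw":1},{"tx":0.3,"ty":0,"tz":0,"roll":0,"jaw":1}]'|grep -E "pos|force"; python3 -m jog '[{"tx":0.3,"ty":0,"tz":0,"roll":0,"jaw":1},{"tx":0.3,"ty":0,"tz":0,"roll":0,"jaw":1}]'|grep -E "pos|force"; python3 -m jog '[{"tx":0.3,"ty":0,"tz":0,"roll":0,"jaw":1}]'|grep -E "pos|force"; python3 -m jog '[{"tx":0.2,"ty":0,"tz":0,"roll":0,"jaw":1}]'|grep -E "pos|force"; python3 -m jog '[{"tx":0.2,"ty":0,"tz":0,"roll":0,"jaw":1}]'|grep -E "pos|force"
```

```text
position: [0.5732, 0.0954, 0.0348]
force: [-4.8, -0.1, 2.7]
grasp_force: 2.7
position: [0.5774, 0.096, 0.0345]
force: [-6.4, -1.3, 4.5]
grasp_force: 3.6
position: [0.5803, 0.0964, 0.0345]
force: [-6.5, -0.9, 4.1]
grasp_force: 3.5
position: [0.5827, 0.0967, 0.0345]
force: [-5.8, -0.4, 4.0]
grasp_force: 3.4
position: [0.5844, 0.097, 0.0345]
force: [-7.8, -0.5, 4.9]
grasp_force: 3.5
```

```bash
for i in 1; do python3 -m jog '[{"tx":0.2,"ty":0,"tz":0,"roll":0,"jaw":1},{"tx":0,"ty":0,"tz":0,"roll":0,"jaw":1}]'|grep -E "pos|^force"; python3 -m jog '[{"tx":0.2,"ty":0,"tz":0,"roll":0,"jaw":1},{"tx":0,"ty":0,"tz":0,"roll":0,"jaw":1}]'|grep -E "pos|^force"; python3 -m jog '[{"tx":0.2,"ty":0,"tz":0,"roll":0,"jaw":1},{"tx":0,"ty":0,"tz":0,"roll":0,"jaw":1}]'|grep -E "pos|^force"; done
```

```text
position: [0.5869, 0.0973, 0.0345]
force: [-7.1, -0.4, 4.3]
position: [0.5869, 0.0974, 0.0345]
force: [-10.0, -1.9, 7.2]
position: [0.5869, 0.0975, 0.0344]
force: [-12.0, -3.1, 9.8]
```

The TCP has stopped advancing and the force is rising, so the back is against the strip. One more nudge to seat it flush, then I back off, rise and measure.

```bash
python3 -m jog '[{"tx":0.3,"ty":0,"tz":0,"roll":0,"jaw":1},{"tx":0,"ty":0,"tz":0,"roll":0,"jaw":1}]'|grep -E "pos|^force"; python3 -m jog '[{"tx":-0.7,"ty":0,"tz":0,"roll":0,"jaw":1},{"tx":-1,"ty":0,"tz":0,"roll":0,"jaw":1},{"tx":-2,"ty":0,"tz":0,"roll":0,"jaw":1},{"tx":-3,"ty":0,"tz":-2,"roll":0,"jaw":1},{"tx":-3,"ty":0,"tz":-4,"roll":0,"jaw":1},{"tx":0,"ty":0,"tz":-4.5,"roll":0,"jaw":1},{"tx":0,"ty":0,"tz":-4.5,"roll":0,"jaw":1},{"tx":0,"ty":0,"tz":-4.5,"roll":0,"jaw":1}]'|grep -E "pos|^force";python3 -m jog '[{"tx":0,"ty":0,"tz":0,"roll":0,"jaw":1},{"tx":0,"ty":0,"tz":0,"roll":0,"jaw":1},{"tx":0,"ty":0,"tz":0,"roll":0,"jaw":1}]'|grep time; python3 cs.py; python3 - <<'E'
from h import *
t=capture("top");cv2.imwrite("pics/top_end.png",t["img"][:,:,::-1])
M=np.linalg.inv(t["cam_to_world"])
for n,z in(("stop",.025),("case",.067)):
  for r in trace("top",n):
    ys,xs=np.nonzero(np.array(r["pixels"]));P=np.array([at(t,(y,x),z)[:2] for y,x in zip(ys,xs)]);c,w,a=cv2.minAreaRect((P*1000).astype(np.float32));print(n,round(r["p"],2),np.round(c),np.round(w),round(a,1))
E
```

```text
position: [0.5868, 0.0976, 0.0343]
force: [-18.0, -4.3, 13.5]
position: [0.5001, 0.0845, 0.2313]
force: [1.4, -0.2, -0.4]
time_s: 30.35
case 0.76 [256. 267.  85.  85.] [382.  55.] [98. 52.] 36.5 tool [-0.1191  0.0131  0.1607]
case 0.64 [155.   1. 241.  74.] [617. 104.] [ 52. 177.] 8.0 tool [ 0.12   -0.0024  0.1601]
case [ 37. 276.] 0.65 [0.6288 0.1048 0.    ]
case [318. 297.] 0.56 [0.3449 0.0418 0.    ]
case_back [306. 317.] 0.68 [0.3624 0.0218 0.    ]
lid_hinge [323. 317.] 0.81 [0.3634 0.0263 0.036 ]
lid_hinge [ 33. 275.] 0.71 [0.6259 0.1047 0.036 ]
lid_lip [350. 278.] 0.62 [0.3489 0.0642 0.067 ]
stop 0.97 [678.  94.] [ 28. 300.] 7.7
case 0.91 [325.  26.] [58. 48.] 38.6
case 0.82 [652.  94.] [ 36. 148.] 8.1
```

```bash
python3 -m jog '[{"tx":4,"ty":0,"tz":0,"roll":0,"jaw":1},{"tx":4,"ty":0,"tz":0,"roll":0,"jaw":1},{"tx":0,"ty":0,"tz":0,"roll":0,"jaw":1},{"tx":0,"ty":0,"tz":0,"roll":0,"jaw":1},{"tx":0,"ty":0,"tz":0,"roll":0,"jaw":1},{"tx":0,"ty":0,"tz":0,"roll":0,"jaw":1}]'|grep -E "pos|^force"; python3 cs.py; python3 - <<'E'
from h import *
d=wcap();s=read_state();R=np.array(s["tcp_rot"]);p=np.array(s["position"])
L=[r for r in trace("wrist","case")][:1];S=trace("wrist","stop")[:1]
A=np.array(L[0]["pixels"]);B=np.array(S[0]["pixels"])
for x in range(180,390,30):
    a=np.nonzero(A[:,x])[0];b=np.nonzero(B[:,x])[0]
    if len(a) and len(b): f=lambda y,z:round(float((R.T@(at(d,(y,x),z)-p))[0]),4); print(x,"lid back,front",f(a.min(),.067),f(a.max(),.067),"strip far,near(top)",f(b.min(),.025),f(b.max(),.025))
E
```

```text
position: [0.5772, 0.0957, 0.2286]
force: [-0.4, 0.1, -0.1]
case 0.95 [253. 329.  53.  22.] [437.  75.] [22. 44.] 8.0 tool [-0.1415  0.0012  0.1619]
case 0.65 [161.  78. 225.  92.] [632. 106.] [ 74. 177.] 7.6 tool [ 0.0558 -0.003   0.1617]
stop 0.83 [126.  56. 345.  30.] [679.  92.] [ 21. 299.] 7.8 tool [0.1007 0.0174 0.2037]
case [122. 277.] 0.72 [0.6314 0.1047 0.    ]
lid_hinge [ 79. 276.] 0.8 [0.6683 0.1101 0.036 ]
lid_lip [172. 275.] 0.94 [0.5947 0.1004 0.067 ]
stop [ 68. 296.] 0.55 [0.6826 0.0938 0.    ]
270 lid back,front -0.1422 -0.152 strip far,near(top) 0.1099 0.0926
300 lid back,front -0.1466 -0.152 strip far,near(top) 0.1091 0.0935
```

The case's back edge lies 93 mm ahead of the tool and the strip's face 90–93 mm, so it is flush. Yaw is 7.6° against 7.8° and the sideways offset is about 20 mm. The lid outline is 74×177 mm, so it is closed. Handing in.

```bash
python3 -c "
from rig import *
print(hand_in())"
```

```text
the job is handed in; nothing more can be done
None
```

I stood the canister up on the desk, packed it cap up in the middle cell, closed the lid and pushed the case flush against the strip. The job is handed in; no verdict came back, but my last measurements before handing in met the end conditions I could check from the cameras.

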